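# Lock two batteries into their clamping tray with the thumb wedge

### The arm

A 6-joint arm with a two-finger parallel gripper is mounted at the origin on the work surface. World frame = base frame: x ahead of the robot, y to its left, z up, the work surface at z = 0. Lengths are in m, angles in rad, forces in N, time in s.
With the tool pointing down it reaches from about 0.4 to 0.825 m from the base axis. Payload 7 kg.
Tool frame: the origin (TCP) lies between the finger pads; the fingertips stand 25 mm ahead of it and the grasp point (between the pads) lies 6 mm ahead of it (arm.tip_extent is the z of the fingertips in the tool frame, in m); z points along the fingers, x is the direction in which the jaws open and shut, and the axes are right-handed (so a half turn about z gives the same grasp; the last joint's range is limited). The gripper opens to 88 mm and grips with 3 to 60 N. Pads are 19 mm wide; open, the fingers measure 130 mm over their backs; the gripper's body (78 mm by 193 mm) begins 47 mm behind the grasp point.
Start: joints at [-1.023, 0.359, 0.012, 0, -1.224, -0.288], TCP at [0.173, -0.652, 0.213] pointing down, gripper open.
Joint ranges: [-3.07, 3.07], [-1.43, 2.12], [-1.02, 1.25], [-3.03, 1.67], [-3.05, -0], [-3.03, 3.03]. Speed limits (rad/s): [2.39, 2.39, 3.01, 3.14, 3.14, 3.14].

### API

Orientations are given as [roll, pitch, yaw] about the fixed x, y, z axes, in that order (R = Rz(yaw) Ry(pitch) Rx(roll)).
In Python, from station import monitor, grab_frame, job_done, arm gives the robot as it stands.
- The arm moves only by the shell command python3 -m jog 'ROWS' [FORCE]. ROWS is JSON, a list that holds one entry, the list of rows, each a list of 7 numbers: the shift along the world's x, y, z in m, then the turn, a rotation vector about the world's x, y, z in rad, then the opening, from 0 (shut) to 1 (fully open). In form: [[[dx, dy, dz, ax, ay, az, claw], ...]]. A call has 1 to 20 rows; each row shifts and turns the commanded pose from where the row before left it; what a row does not reach is not made up. A row lasts 1/8 s, in which the tool goes at most 62.5 mm and 10.7 degrees, less where a joint would pass 70% of its speed; a pose out of reach is approached as far as the arm can. A call is refused whole if a number of a shift passes 0.0625 or a number of a turn 0.188, either way. A call with a gripper value outside its range is refused whole. The fingers move at their own pace and stop on an object; FORCE is the grip in N (left out, the last holds). Time passes only in rows, so rows that do not move let the fingers close. It gives the time, the measured TCP pose, the force and the opening at its end, in the units of the state.
- monitor.get_state(): the state, without advancing time (a new reading comes with each control period).
- grab_frame(name): name is "scene" or "side" or "wrist"; returns a dict with "pixels" (420x560x3 uint8, red, green, blue), "K" (3x3 intrinsics, pixels), "view" (4x4, takes a point from world to camera coordinates); the wrist camera has in their place "hand_eye" (4x4, takes a point from camera to tool coordinates, whose origin is the TCP and whose axes are the tool frame's). Camera axes: x right, y down, z forward; pixel columns grow to the right and rows downward; lengths in m; the calibration is good to about 2 mm. A picture is of the moment at which its call begins: read the wrist's pose just before it. There is no depth.
- job_done(): hands the job in, once; it reports no verdict.
The state is a dict: "t": time; "q": joint angles; "qd": joint speeds; "joint_efforts": joint torques, N m; "eef_pos": TCP position; "ee_rot": TCP orientation; "force": force on the tool from outside, world axes, zero at the start; "moment": the same for the moment, N m; "width": finger opening in m.
Only numpy, scipy, OpenCV 4.12 (cv2) and the standard library are available. Lean on these libraries where they do the work, as an engineer would, in place of code of your own. Each camera call takes 0.05 s, during which the arm holds its last target.

### The job

Clamp the two batteries in their tray. First slide the clamp bar up to them until both batteries are closed up against the end stop with no gaps, then push the thumb wedge along its ramp with a firm thumb push of about 20 N until it jams and the bar is locked tight; let go and leave it so. Never push the bar or the wedge harder than 40 N, and do not disturb the other things lying about.

Things in the scene. Friction and masses are not known exactly. Their poses are not given: they have to be found in the camera images.
- tray: Grey steel clamping tray fixed to the bench, 210 mm (its x) by 250 mm (its y). Origin on the bench, midway across; z up. Numbers below are in mm in this frame. The bar slides to +y, the wedge to +x. Floor top z = 4. End stop face y = +130. Two 10 mm tie rods along y at x = +-90, z = 18. A crosshead plate behind the ramp, y = -104 to -91, is 72 high (30 where x < -65).
- track (a point): Middle of the part of the level wedge track that sticks out of the tray's -x side, at tray (-160, -73, 30). The dark steel track's top is at z = 30 and runs from x = -215 to +72; the front edge is at y = -32. The wedge is parked here.
- ramp_mid (a point): Nominal point of the ramp's face at x = 0, tray (0, -65, 30). The dark steel ramp block (x = -70 to +40, z = 30 to 60) faces +y and closes in on the bar 1 in 6 as x grows: y = -65 + x/6. It is bolted through slots and may sit up to 4 mm either way in y, so where the wedge jams is not known beforehand.
- end_stop: Fixed upright plate at the tray's +y end, 210 wide, 75 mm high; its face is at tray y = +130. Origin and axes coincide with the tray's.
- bar: Clamp bar: steel tube across the tray (196 in x, 20 in y, z = 30 to 60) that slides along tray y, rubbing 2.5 N, and stays where left. Origin on its centre line at bench level, axes as the tray's. Rubber face (gives 1 mm per 30 N) 16 ahead (+y) meets battery_b; flat anvil back face (x = -45 to 50) 20 behind takes the wedge. Starts 9 to 16 back from y = -16, where all is closed up; that takes 7 to 10 N.
- bar_lug (a point): Top centre of the black push lug on the middle of the bar: 30 (tray x) by 14 (tray y) mm, from z = 60 up to this point at z = 101.
- wedge: Loose aluminium thumb wedge, 0.24 kg, 28 high, on the track. Own x along its length: body from thick end (41) at x = -50 to thin end (24) at +50, towards tray +x; stem and thumb tab to x = -87; flat face y = +15 to the bar, sloping face (1 in 6) to the ramp. Origin: underside, mid length; parked near tray (-107, -60, 30). It jams with origin x about -45 to +15; the push rises over the last 4 to 8 mm. Jammed, it stays when let go.
- wedge_tab (a point): Middle of the back (-x) face of the wedge's upright thumb tab, 35 mm above the wedge's underside. The tab is 12 thick (wedge x), 26 wide (y) and rises to 55 above the underside (tray z = 85). Push here towards tray +x.
- battery_a: Blue 12 V battery, 151 (tray x) x 65 (tray y) x 94 mm high with brass terminals 7 mm higher, about 0.95 kg, loose on the tray floor next to the end stop, 1 to 3 mm off it at the start. Origin: centre of its underside. Closed up: tray y = +97.5.
- battery_b: The second, alike battery, between battery_a and the bar, at first 1 to 5 mm off battery_a. Origin: centre of its underside. Closed up: tray y = +32.5.
- tape_roll: black roll of tape, 70 mm across, 19 mm high, lying flat in front of the batteries; not part of the job: leave where it lies
- link: flat copper link bar 110 x 20 x 4 mm lying behind the crosshead; not part of the job: leave where it lies
- screwdriver: screwdriver, 200 mm, lying beside the end stop; not part of the job: leave where it lies
- wrench: open-ended spanner, 170 mm; not part of the job: leave where it lies
- meter: black multimeter, 150 x 75 x 36 mm; not part of the job: leave where it lies
- heat_gun: heat gun lying on its side; not part of the job: leave where it lies
- bolt_bin: small open bin of bolts, 120 x 100 x 50 mm; not part of the job: leave where it lies

How it is judged:
On the way, in this order (a step that is already met when the one before it is completed fails the run):
1. clamp bar closed up: both batteries against each other and the end stop, the wedge not yet driven (y of battery_a in the frame of tray above 0.0955 m and y of battery_b in the frame of tray above 0.03 m and angle between each of battery_a, battery_b's own z axis and vertical below 0.06 rad and y of bar in the frame of tray above -0.019 m and x of wedge in the frame of tray below -0.07 m), for 0.1 s.
2. wedge driven home: it presses on the bar (contact force between wedge and bar above 15 N and x of wedge in the frame of tray above -0.065 m), for 0.1 s.
At the end, for the whole second after the job is handed in: Batteries upright and closed up on the end stop (battery_a within 2 mm, battery_b 2.5 mm). Wedge flat on its track, let go, pressing the bar with over 15 N; bar on battery_b over 15 N; battery_a on the end stop over 12 N; all at rest (all of step 2 and y of battery_a in the frame of tray above 0.0955 m and y of battery_b in the frame of tray above 0.03 m and angle between each of battery_a, battery_b's own z axis and vertical below 0.06 rad and contact force between bar and battery_b above 15 N and contact force between battery_a and end_stop above 12 N and angle between wedge's own z axis and vertical below 0.08 rad and angle between the x axis of wedge and the x axis of tray, either way round below 0.08 rad and x of wedge in the frame of tray below 0.03 m and z of wedge in the frame of tray between 0.026 and 0.036 m and linear speed of each of wedge, battery_a, battery_b, bar below 0.01 m/s); the robot touches nothing.
It fails at once if the wedge is pushed harder than 40 N (contact force between the fingers and wedge above 40 N).
It fails at once if the bar is pushed harder than 40 N (contact force between the fingers and bar above 40 N).
It fails at once if a bystander is moved by more than 20 mm (distance of any of tape_roll, link, screwdriver, wrench, meter, heat_gun, bolt_bin from where it was at the start of the episode above 0.02 m).
It also fails if it takes over 48 s, if anything falls off the work surface, if the arm or the gripper's body presses on something with over 40 N, if the wrist force passes 120 N, or if a joint passes its speed limit or range.

## Working session

There is one attempt and no reset: what is moved stays moved. The work goes in short steps, Python scripts to look and compute and a shell command to move; the robot and the scene stay as the last step left them, time stands still between calls to the robot, and variables do not carry over. Pictures are saved under pics/ and viewed, and the job is handed in when it is done.

```bash
ls; mkdir -p pics
python3 - <<'E'
from station import monitor, grab_frame, arm
import cv2,pickle
s=monitor.get_state(); print(s); print(arm.tip_extent)
d={}
for n in ["scene","side","wrist"]:
    f=grab_frame(n); d[n]=f; cv2.imwrite(f"pics/{n}0.png",f["pixels"][:,:,::-1])
    print(n,{k:v for k,v in f.items() if k!="pixels"})
pickle.dump((s,d),open("f0.pkl","wb"))
E
```

```text
pics
{'t': 0.0, 'q': array([-1.02289455e+00,  3.59413117e-01,  1.10680038e-02, -3.39414711e-04,
       -1.22409728e+00, -2.88119253e-01]), 'qd': array([-2.29859843e-04, -2.67708704e-03, -4.38376321e-04, -4.46782612e-04,
        2.82682521e-04,  7.11059313e-05]), 'joint_efforts': array([ 1.04900992e-03, -5.82720709e+01,  2.93060321e+01,  6.99753106e+00,
        6.84678686e-03, -1.65378224e-04]), 'eef_pos': array([ 0.17323995, -0.65186755,  0.21231166]), 'ee_rot': array([-3.14143080e+00, -1.66888587e-03,  1.83046312e+00]), 'force': array([-0.891816  , -0.3138723 , -0.35077003]), 'moment': array([-0.01397344,  0.01880179,  0.02590953]), 'width': 0.08770415292469459}
0.025
scene {'K': array([[405.3876581 ,   0.        , 275.10904032],
       [  0.        , 405.3876581 , 203.60696793],
       [  0.        ,   0.        ,   1.        ]]), 'view': array([[ 0.46140868,  0.88703451,  0.0164867 , -0.2495777 ],
       [ 0.72023666, -0.36366526, -0.59076791, -0.32630015],
       [-0.51803588,  0.28445977, -0.80667308,  1.41901479],
       [ 0.        ,  0.        ,  0.        ,  1.        ]])}
s
[... 239 characters left out ...]
  [-0.04175678, -0.60369918, -0.79611788,  0.11825679],
       [ 0.07413144,  0.79274456, -0.60502941,  1.37906828],
       [ 0.        ,  0.        ,  0.        ,  1.        ]])}
wrist {'K': array([[310.02573821,   0.        , 281.21927437],
       [  0.        , 310.02573821, 207.39552396],
       [  0.        ,   0.        ,   1.        ]]), 'hand_eye': array([[ 9.99999916e-01, -3.76890034e-04, -1.58907089e-04,
        -1.05711113e-03],
       [ 4.04511481e-04,  9.68815165e-01,  2.47784203e-01,
        -6.67302466e-02],
       [ 6.05642009e-05, -2.47784247e-01,  9.68815237e-01,
        -1.71978733e-01],
       [ 0.00000000e+00,  0.00000000e+00,  0.00000000e+00,
         1.00000000e+00]])}
```

View pics/scene0.png

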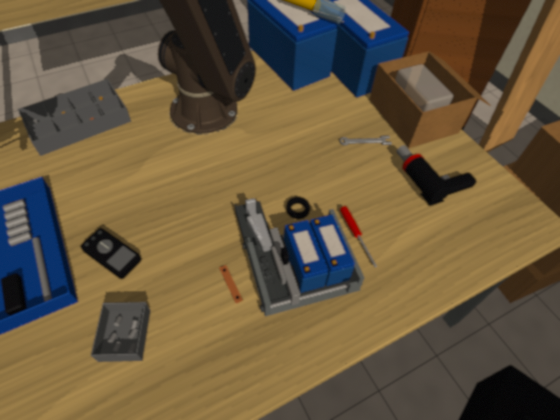

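View pics/side0.png

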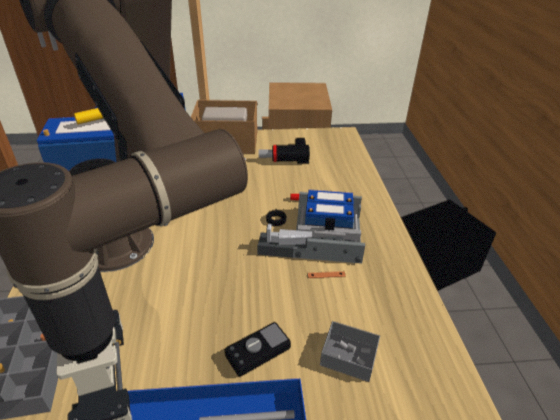

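View pics/wrist0.png

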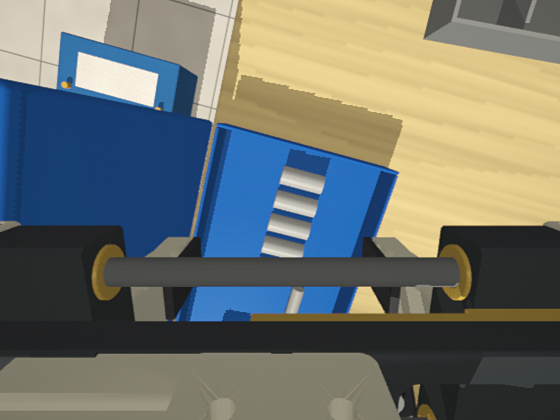

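The scene view shows the tray at about (300,255) and the side view at (315,225). The tray's +x runs roughly along world +x and its +y roughly along world +y. I'll enlarge both.

```bash
cat > h.py <<'E'
import numpy as np,cv2
def ray(f,u,v):
    K=f["K"];V=f["view"];R=V[:3,:3];t=V[:3,3]
    d=R.T@np.linalg.solve(K,[u,v,1.]); return -R.T@t,d
def plane(f,u,v,z):
    o,d=ray(f,u,v); return o+d*(z-o[2])/d[2]
def proj(f,p):
    c=f["view"][:3,:3]@np.array(p)+f["view"][:3,3]; q=f["K"]@c; return q[:2]/q[2]
def wristview(f,s):
    from scipy.spatial.transform import Rotation as R
    T=np.eye(4);T[:3,:3]=R.from_euler('xyz',s["ee_rot"]).as_matrix();T[:3,3]=s["eef_pos"]
    return dict(K=f["K"],view=np.linalg.inv(T@f["hand_eye"]),pixels=f["pixels"])
E
python3 - <<'E'
import pickle,cv2
s,d=pickle.load(open("f0.pkl","rb"))
a=d["scene"]["pixels"][185:320,220:380,::-1]; cv2.imwrite("pics/sc_crop.png",cv2.resize(a,None,fx=4.4,fy=4.4,interpolation=cv2.INTER_CUBIC))
a=d["side"]["pixels"][175:285,245:375,::-1]; cv2.imwrite("pics/si_crop.png",cv2.resize(a,None,fx=5,fy=5,interpolation=cv2.INTER_CUBIC))
E
```

```text
(no output)
```

View pics/sc_crop.png

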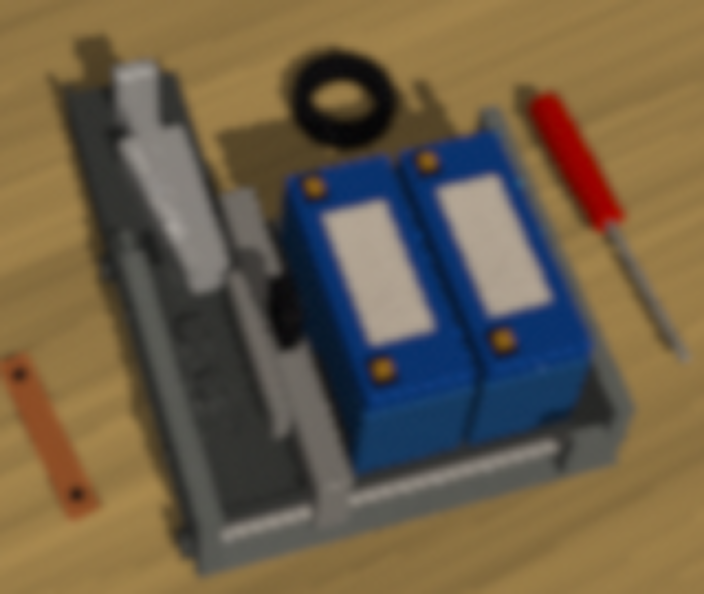

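View pics/si_crop.png

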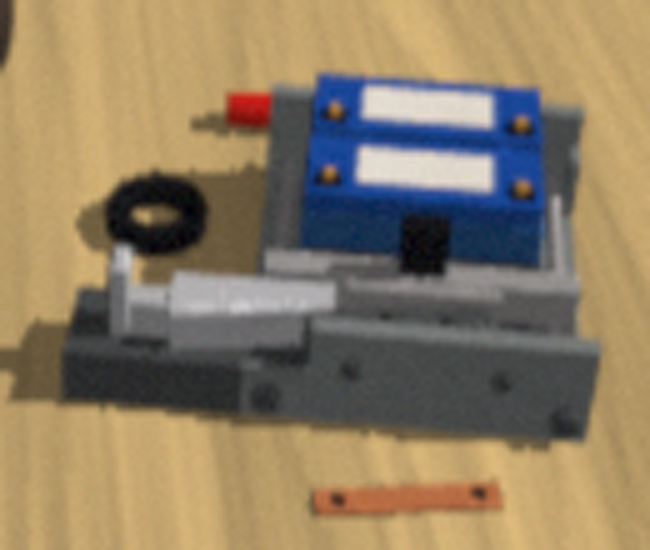

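Run:
```python
import pickle; from h import *
s,d=pickle.load(open("f0.pkl","rb"))
si=lambda u,v,z: plane(d["side"],245+u/5,175+v/5,z)
sc=lambda u,v,z: plane(d["scene"],220+u/4.4,185+v/4.4,z)
def p(n,a): print(n,np.round(a*1000,1))
p("si cross r",si(598,342,.072)); p("si cross l(-65)",si(312,318,.072));p("sc es left",sc(490,112,.075));p("sc es r",sc(630,405,.075))
p("si es l",si(274,88,.075));p("si es r",si(582,108,.075))
p("lug si",si(427,220,.101));p("lug sc",sc(287,283,.101))
p("tab si",si(120,247,.085));p("tab sc",sc(135,68,.085))
p("track sc cornerL",sc(65,90,.03));p("track si cornerL",si(68,347,.03))
```

```text
si cross r [ 765.6 -134.7   72. ]
si cross l(-65) [ 600.5 -101.6   72. ]
sc es left [607.3 133.3  75. ]
sc es r [807.1  97.2  75. ]
si es l [607.9 130.   75. ]
si es r [811.7  92.9  75. ]
lug si [676.9 -49.9 101. ]
lug sc [668.7 -40.8 101. ]
tab si [490.1 -43.2  85. ]
tab sc [487.2 -47.3  85. ]
track sc cornerL [445.1 -78.8  30. ]
track si cornerL [456.3 -70.6  30. ]
```

The tray's yaw is about -10.5°, with its origin near (0.683, -0.018). I'll bring the wrist over it, shut the fingers, and turn the tool x axis to lie along tray x.

```bash
python3 -m jog '[[[0.03,0.044,0.0073,0,0,0.141,0],[0.03,0.044,0.0073,0,0,0.141,0],[0.03,0.044,0.0073,0,0,0.141,0],[0.03,0.044,0.0073,0,0,0.141,0],[0.03,0.044,0.0073,0,0,0.141,0],[0.03,0.044,0.0073,0,0,0.141,0],[0.03,0.044,0.0073,0,0,0.141,0],[0.03,0.044,0.0073,0,0,0.141,0],[0.03,0.044,0.0073,0,0,0,0],[0.03,0.044,0.0073,0,0,0,0],[0.03,0.044,0.0073,0,0,0,0],[0.03,0.044,0.0073,0,0,0,0],[0.03,0.044,0.0073,0,0,0,0],[0.03,0.044,0.0073,0,0,0,0],[0.03,0.044,0.0073,0,0,0,0],[0.022,0.042,0.0073,0,0,0,0],[0,0,0,0,0,0,0],[0,0,0,0,0,0,0]]]' 20
python3 - <<'E'
from station import monitor, grab_frame
import cv2,pickle
d={}
for n in ["scene","side"]: d[n]=grab_frame(n)
s=monitor.get_state(); f=grab_frame("wrist"); d["wrist"]=f
for n in d: cv2.imwrite(f"pics/{n}1.png",d[n]["pixels"][:,:,::-1])
print(s["q"],s["ee_rot"])
pickle.dump((s,d),open("f1.pkl","wb"))
E
```

```text
t: 2.4
eef_pos: [0.6451, 0.0498, 0.3294]
ee_rot: [-3.141, -0.001, 2.959]
force: [-0.0, -1.0, 0.2]
width: 0.0006
[ 3.76748580e-01  2.65432483e-01  1.40122744e-01  1.64762148e-05
 -1.44573085e+00 -5.60350837e-01] [-3.14144898e+00 -1.98221535e-04  2.95799244e+00]
```

View pics/wrist1.png

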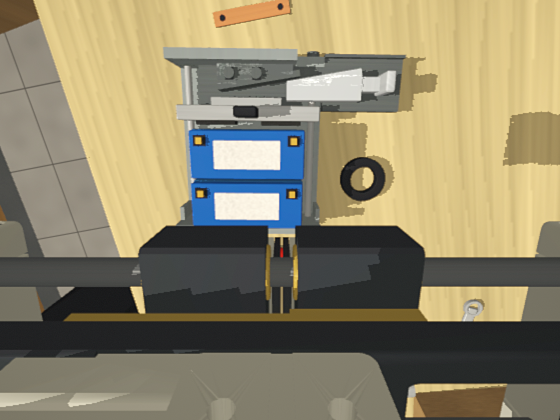

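The wrist view shows tray +x to the left and +y downward. The lug is at about (246,112), the wedge at (325,85) and its tab at (386,83). I'll zoom in to measure.

Run:
```python
import pickle,cv2
s,d=pickle.load(open("f1.pkl","rb"))
a=d["wrist"]["pixels"][35:185,160:420,::-1]; cv2.imwrite("pics/w1c.png",cv2.resize(a,None,fx=3,fy=3,interpolation=cv2.INTER_CUBIC))
```

```text
(no output)
```

View pics/w1c.png

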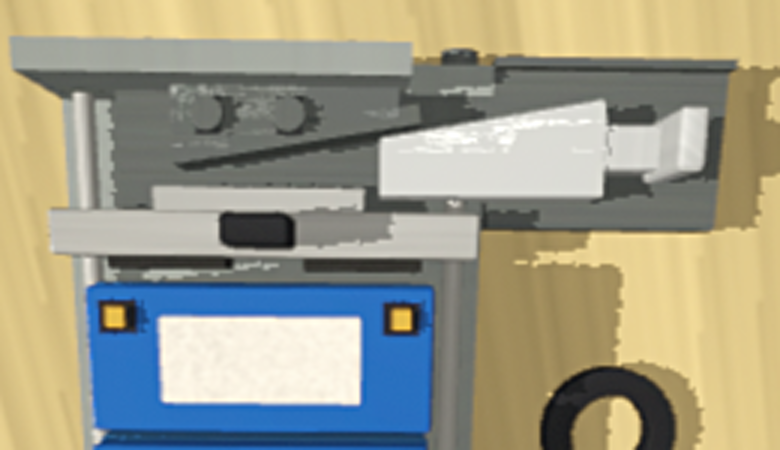

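Run:
```python
import pickle; from h import *
s,d=pickle.load(open("f1.pkl","rb")); f=wristview(d["wrist"],s)
P=lambda u,v,z: plane(f,160+u/3,35+v/3,z)[:2]*1000
a=P(12,38,.072);b=P(411,44,.072)
b1=P(50,210,.06);b2=P(477,214,.06);b3=P(52,254,.06);b4=P(478,258,.06)
w1=P(604,197,.058);w2=P(379,197,.058)
t1=P(714,230,.03)
ang=lambda p,q: np.degrees(np.arctan2(*(p-q)[::-1]))
print("yaw cross",ang(a,b),np.linalg.norm(a-b),"bar",ang(b1,b2),ang(b3,b4),np.linalg.norm(b1-b2),"wedge",ang(w2,w1))
yaw=np.radians(-10.5)
ya=np.mean([ang(a,b),ang(b1,b2),ang(b3,b4)]);print(ya)
yaw=np.radians(ya); R=np.array([[np.cos(yaw),-np.sin(yaw)],[np.sin(yaw),np.cos(yaw)]])
# origin from crosshead: corners (105,-104),(-65,-104); track corner (-215,-32)
print("orig",a-R@[105,-104],b-R@[-65,-104],t1-R@[-215,-32])
o=np.mean([a-R@[105,-104],b-R@[-65,-104],t1-R@[-215,-32]],axis=0);print(o)
T=lambda p:np.round(R.T@(p-o),1)
print("bar",T((b1+b2+b3+b4)/4),"corners",[T(x) for x in(b1,b2,b3,b4)])
L=[P(u,v,.101) for u,v in((222,214),(293,214),(293,246),(222,246))];print("lug",[T(x) for x in L], np.mean(L,axis=0))
W=[P(604,101,.058),w1,P(379,142,.058),w2];print("wedge",[T(x) for x in W])
B=[P(683,108,.085),P(708,108,.085),P(677,172,.085),P(703,172,.085)];print("tab",[T(x) for x in B],np.round(B,1))
```

```text
yaw cross -11.329413636526013 168.30903475083633 bar -11.053911554812599 -11.060906544250008 193.2200507363138 wedge -10.54267557435946
-11.148077245196207
orig [677.52145355 -19.24218106] [679.28433044 -19.0466523 ] [678.32958194 -19.3865619 ]
[678.37845531 -19.22513175]
bar [  0.2 -26.6] corners [array([ 97., -36.]), array([-96.2, -36.4]), array([ 97.5, -16.9]), array([-97.4, -17.2])]
lug [array([ 13.3, -32.5]), array([-15.9, -32.8]), array([-15.8, -20.2]), array([ 13.6, -19.9])] [672.12786907 -44.8726311 ]
wedge [array([-150.6,  -84.7]), array([-153.6,  -44.4]), array([-51.4, -66.7]), array([-51.7, -43.4])]
tab [array([-177.3,  -77.6]), array([-187.7,  -77.7]), array([-177.2,  -52.5]), array([-188.1,  -52.6])] [[489.4 -61.1]
 [479.2 -59.2]
 [494.4 -36.5]
 [483.6 -34.5]]
```

The measurements agree. Tray yaw is -11.1°, origin (678.4, -19.2), bar at y = -26.6, lug back face at about -33.5, and the tab's back at about x = -189, y = -65. Next I go down behind the lug.

```bash
python3 -m jog '[[[0.0074,-0.042,-0.02,0,0,-0.01,0],[0.0074,-0.042,-0.02,0,0,0,0],[0.0074,-0.042,-0.02,0,0,0,0],[0,0,-0.045,0,0,0,0],[0,0,-0.045,0,0,0,0],[0,0,-0.045,0,0,0,0],[0,0,-0.039,0,0,0,0],[0,0,0,0,0,0,0],[0,0,0,0,0,0,0]]]'
python3 - <<'E'
from station import monitor, grab_frame
import cv2
s=monitor.get_state(); f=grab_frame("scene");print(s["eef_pos"],s["force"],s["moment"])
g=grab_frame("side")["pixels"]
a=cv2.resize(f["pixels"][180:315,220:380,::-1],(640,540),interpolation=2)
cv2.imwrite("pics/s2.png",a); cv2.imwrite("pics/si2.png",cv2.resize(g[160:290,240:380,::-1],None,fx=4.5,fy=4.5,interpolation=2))
E
```

```text
t: 3.68
eef_pos: [0.6685, -0.0769, 0.0981]
ee_rot: [3.141, 0.002, 2.948]
force: [0.7, -0.1, 1.2]
width: 0.0005
[ 0.66853665 -0.07687994  0.09806929] [ 0.68514993 -0.13412666  1.19751387] [ 0.02296381  0.08456334 -0.03237431]
```

View pics/s2.png

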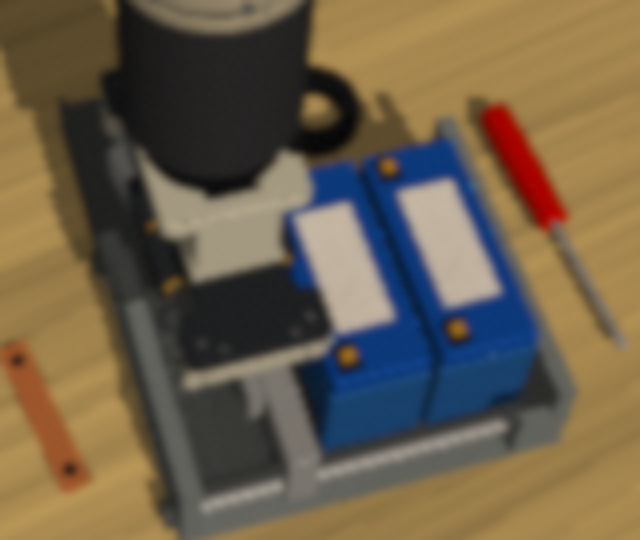

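View pics/si2.png

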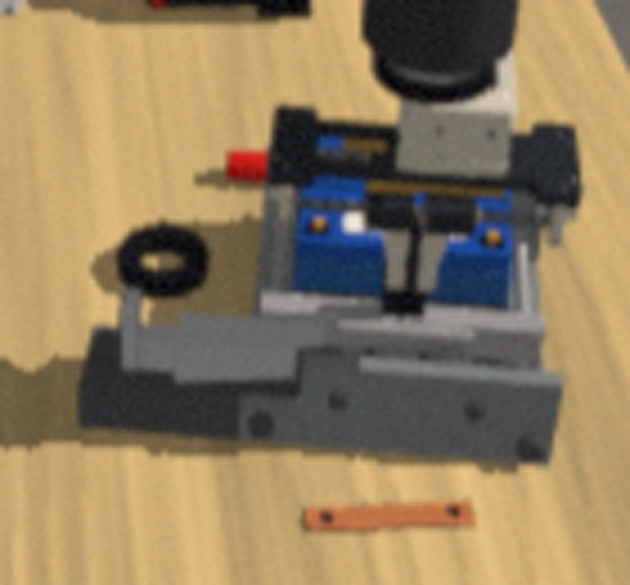

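The fingers stand behind the lug, centred on it and clear of the wedge. I'll approach and push in small steps.

```bash
python3 -m jog '[[[0.0007,0.0034,0,0,0,0,0],[0.0007,0.0034,0,0,0,0,0],[0.0007,0.0034,0,0,0,0,0],[0.0004,0.002,0,0,0,0,0],[0.0004,0.002,0,0,0,0,0],[0.0003,0.0015,0,0,0,0,0],[0.0003,0.0015,0,0,0,0,0]]]'; python3 -m jog '[[[0.0003,0.0015,0,0,0,0,0],[0.0003,0.0015,0,0,0,0,0]]]';python3 -m jog '[[[0.0003,0.0015,0,0,0,0,0],[0.0003,0.0015,0,0,0,0,0]]]'
```

```text
t: 4.65
eef_pos: [0.671, -0.0591, 0.096]
ee_rot: [-3.142, -0.0, 2.949]
force: [-0.1, 0.4, -0.0]
width: 0.0002
t: 4.9
eef_pos: [0.6717, -0.0561, 0.0961]
ee_rot: [-3.142, 0.0, 2.949]
force: [0.3, 0.9, -0.3]
width: 0.0002
t: 5.15
eef_pos: [0.6723, -0.053, 0.0961]
ee_rot: [3.142, 0.0, 2.949]
force: [0.0, 0.4, -0.2]
width: 0.0006
```

Run:
```python
from station import monitor, grab_frame
import cv2
s=monitor.get_state(); print(s["eef_pos"],s["force"],s["moment"])
d={"s":grab_frame("scene"),"i":grab_frame("side"),"w":grab_frame("wrist")}
a=cv2.resize(d["s"]["pixels"][180:315,220:380,::-1],(640,540),interpolation=2)
cv2.imwrite("pics/s3.png",a); cv2.imwrite("pics/si3.png",cv2.resize(d["i"]["pixels"][160:290,240:380,::-1],None,fx=4.5,fy=4.5,interpolation=2))
cv2.imwrite("pics/w3.png",d["w"]["pixels"][:,:,::-1])
```

```text
[ 0.67230753 -0.05303658  0.09608769] [ 0.0146817   0.44386655 -0.24368954] [-0.01173493  0.0351882  -0.04111499]
```

View pics/si3.png

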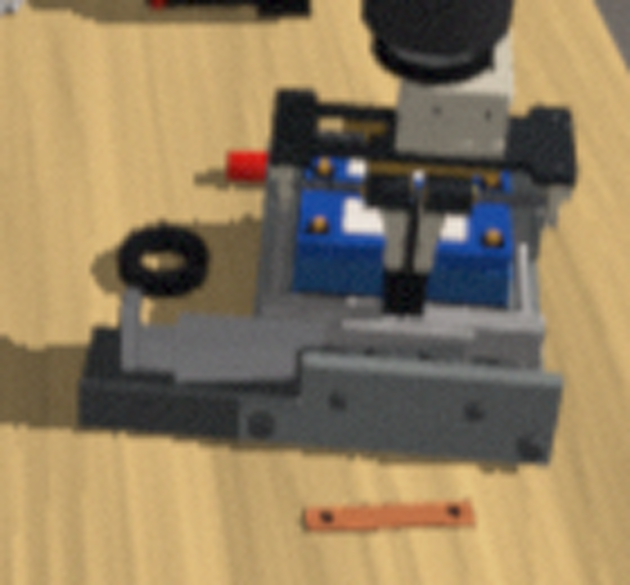

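View pics/w3.png

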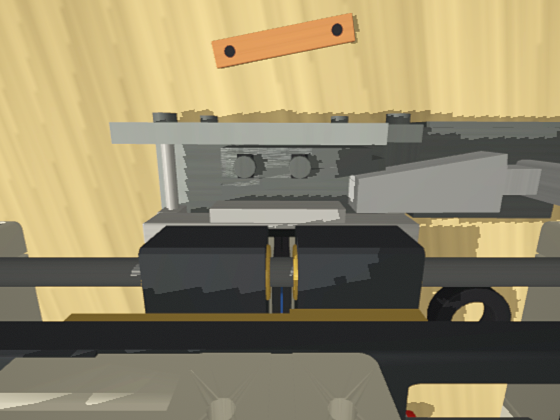

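View pics/s3.png

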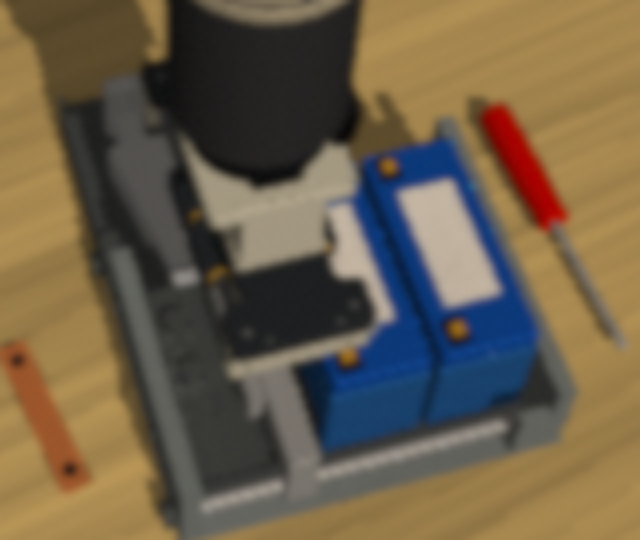

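Run:
```python
import pickle; from h import *
s,d=pickle.load(open("f1.pkl","rb"))
c=lambda p:np.round((proj(d["side"],p)-[240,160])*4.5)
for n,p in (("tip",(.6723,-.053,.071)),("TCP",(.6723,-.053,.096)),("tip+20",(.6723,-.053,.116)),("tip2",(.6685,-.0769,.073)),("lugtop orig",(.6721,-.0449,.101)),("lugbase",(.6721,-.0449,.06)),("lugtop +8",(.6736,-.037,.101))): print(n,c(p))
```

```text
tip [397. 303.]
TCP [400. 274.]
tip+20 [403. 251.]
tip2 [398. 324.]
lugtop orig [398. 261.]
lugbase [393. 307.]
lugtop +8 [398. 254.]
```

Run:
```python
import cv2
from station import monitor,grab_frame
a=cv2.imread("pics/w3.png")[110:320,130:430]; cv2.imwrite("pics/w3c.png",cv2.resize(a,None,fx=2.6,fy=2.6,interpolation=2))
b=cv2.imread("pics/si2.png")[220:360,260:560]; c=cv2.imread("pics/si3.png")[220:360,260:560]
cv2.imwrite("pics/cmp.png",cv2.resize(cv2.vconcat([b,c]),None,fx=2,fy=2))
```

```text
(no output)
```

View pics/w3c.png

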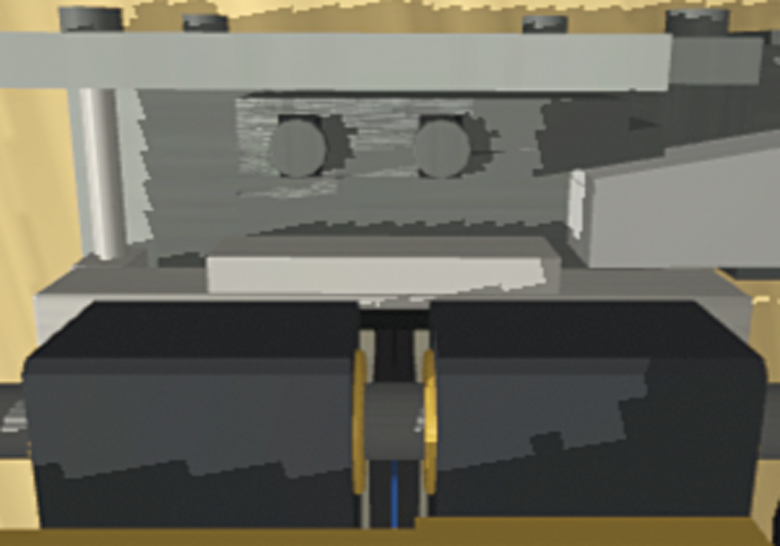

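View pics/cmp.png

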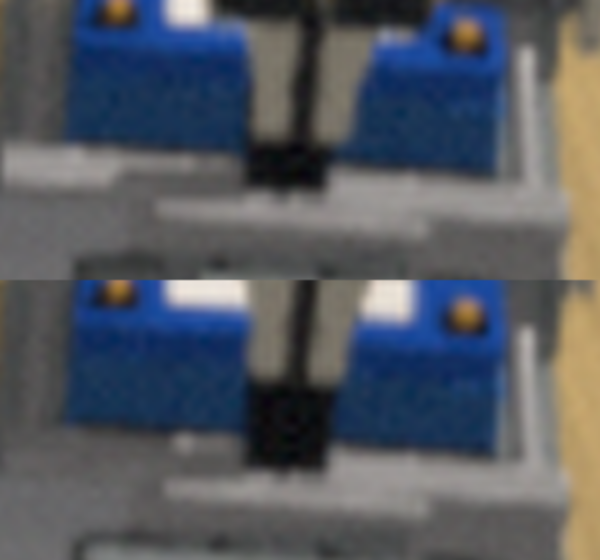

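Run:
```python
from h import *
from station import monitor,grab_frame
s=monitor.get_state(); w=grab_frame("wrist"); f=wristview(w,s)
o=np.array([678.4,-19.2]);y=np.radians(-11.1);R=np.array([[np.cos(y),-np.sin(y)],[np.sin(y),np.cos(y)]])
P=lambda u,v,z: np.round(R.T@(plane(f,130+u/2.6,110+v/2.6,z)[:2]*1000-o),1)
print("bar back top",P(37,295,.06),P(750,298,.06)); print("bar back bottom",P(75,268,.03),P(715,268,.03))
print("anvil back top?",P(208,258,.055),P(548,258,.055),P(208,258,.06)); print("cross",P(668,35,.072),P(668,90,.072))
print("tcp",R.T@(s["eef_pos"][:2]*1000-o),s["force"],s["t"])
```

```text
bar back top [ 96.8 -37. ] [-95.8 -36.2]
bar back bottom [ 98.1 -36.3] [-97.9 -36.4]
anvil back top? [ 51.2 -46. ] [-41.7 -46. ] [ 50.  -47.3]
cross [ -63.9 -104.6] [-65. -92.]
tcp [  0.49259351 -34.38945801] [-0.01563075  0.29622021  0.82868696] 5.3
```

Run:
```python
import pickle; from h import *
s,d=pickle.load(open("f1.pkl","rb"))
p=s["eef_pos"]
for n in("side","scene"):
    f=d[n]; a=proj(f,p); t=proj(f,p-[0,0,.025]); print(n,a,t)
    u,v=t.astype(int); im=f["pixels"][v-40:v+20,u-35:u+35,::-1]
    im=cv2.resize(im,None,fx=8,fy=8,interpolation=2)
    for q,c in((a,(0,255,0)),(t,(0,0,255))):
        cv2.circle(im,tuple(int(x) for x in (q-[u-35,v-40])*8),4,c,1)
    cv2.imwrite(f"pics/tip_{n}.png",im)
```

```text
side [320.21281253 136.64832674] [319.57544488 144.24930758]
scene [322.24558341 167.30226988] [320.93490135 175.18196829]
```

View pics/tip_side.png

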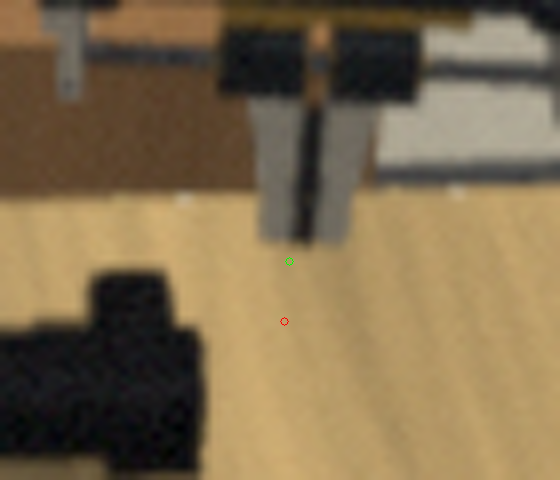

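View pics/tip_scene.png

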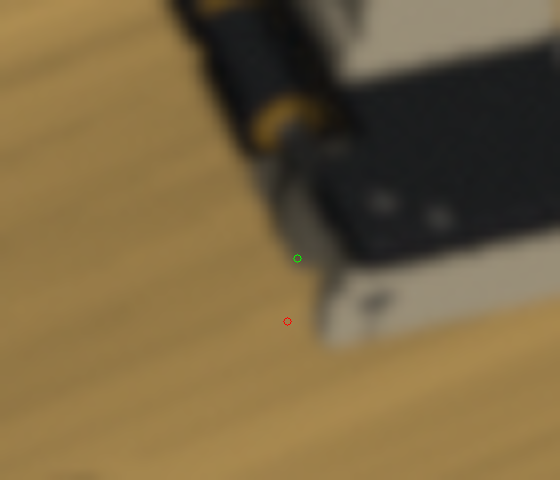

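```bash
python3 - <<'E'
import pickle; from h import *
s,d=pickle.load(open("f1.pkl","rb"))
side=np.array([319-35+305/8,144-40+242/8]); sc=np.array([320-35+322/8,175-40+262/8])
o1,d1=ray(d["side"],*side);o2,d2=ray(d["scene"],*sc)
A=np.stack([d1,-d2],1);x=np.linalg.lstsq(A,o2-o1,rcond=None)[0]
p,q=o1+d1*x[0],o2+d2*x[1];print(p,q,s["eef_pos"])
s0,d0=pickle.load(open("f0.pkl","rb"));print(proj(d0["side"],s0["eef_pos"]),proj(d0["side"],s0["eef_pos"]-[0,0,.025]))
E
python3 -c "
import cv2;a=cv2.imread('pics/side0.png')[330:420,50:160];cv2.imwrite('pics/s0g.png',cv2.resize(a,None,fx=6,fy=6,interpolation=2))"
```

```text
[0.65066674 0.05225812 0.33584845] [0.65183297 0.051273   0.33447696] [0.6449299  0.04889167 0.33005192]
[110.84680695 402.12677892] [113.93193191 409.63755619]
```

View pics/s0g.png

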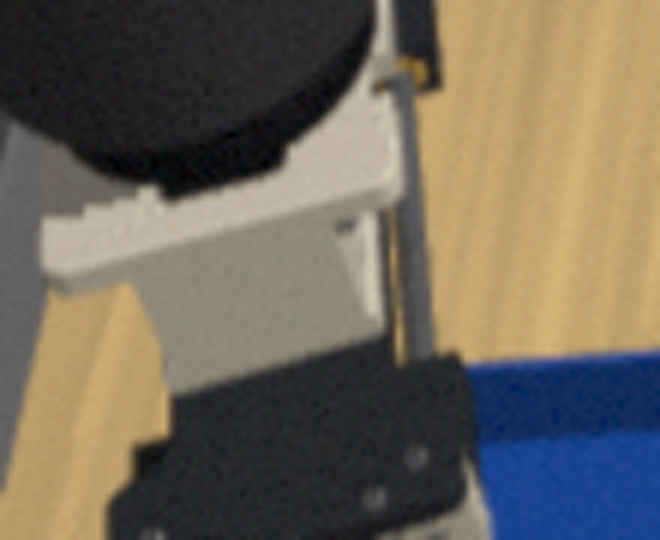

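```bash
python3 -c "
import station,inspect;print([x for x in dir(station.arm) if x[0]!='_'])"
```

```text
['Unreachable', 'tip_extent']
```

```bash
python3 -c "
import cv2;a=cv2.imread('pics/wrist1.png')[210:320,225:340];cv2.imwrite('pics/w1g.png',cv2.resize(a,None,fx=6,fy=6,interpolation=2))"
```

```text
(no output)
```

View pics/w1g.png

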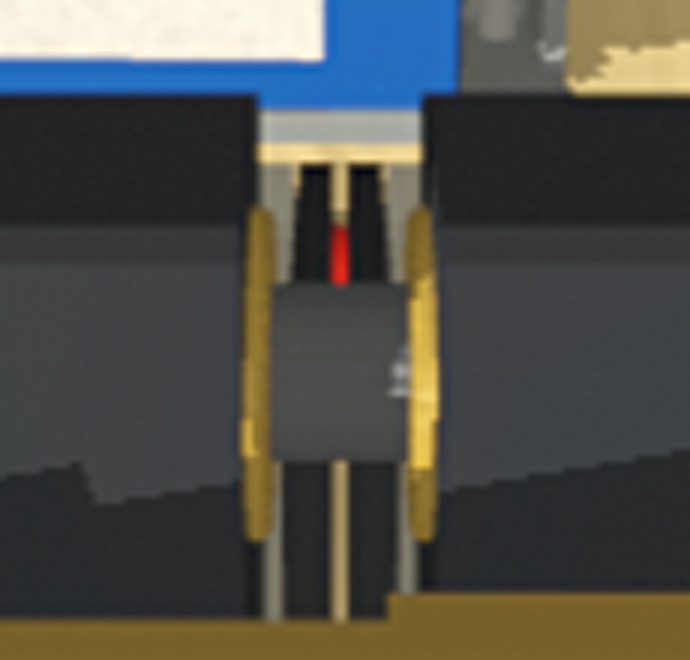

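The side, scene and wrist views agree that the visible fingertips end near the TCP, about 25–30 mm higher than stated, so they are passing over or just grazing the lug. The bar has not moved. I'll back off, raise the tool, and check the tips with the jaws open and shut.

```bash
python3 -m jog '[[[-0.003,-0.0147,0.02,0,0,0,0],[-0.003,-0.0147,0.04,0,0,0,0],[0,0,0.03,0,0,0,0.4],[0,0,0.0,0,0,0,0.4],[0,0,0.0,0,0,0,0.4],[0,0,0.0,0,0,0,0.4]]]'
python3 - <<'E'
from station import monitor, grab_frame
import cv2,pickle
from h import *
s=monitor.get_state();d={n:grab_frame(n) for n in("side","scene","wrist")}
pickle.dump((s,d),open("f4.pkl","wb"))
p=s["eef_pos"];print(p,s["width"])
f=d["side"];a=proj(f,p);t=proj(f,p-[0,0,.025]);print(a,t)
u,v=t.astype(int); im=cv2.resize(f["pixels"][v-50:v+20,u-50:u+50,::-1],None,fx=6,fy=6,interpolation=2)
for q,c in((a,(0,255,0)),(t,(0,0,255))): cv2.circle(im,tuple(int(x) for x in (q-[u-50,v-50])*6),4,c,1)
cv2.imwrite("pics/tip4.png",im); cv2.imwrite("pics/w4.png",d["wrist"]["pixels"][:,:,::-1])
E
```

```text
t: 6.1
eef_pos: [0.6656, -0.0824, 0.1848]
ee_rot: [-3.141, -0.002, 2.949]
force: [-0.0, 0.0, -0.9]
width: 0.0328
[ 0.66562435 -0.08244847  0.18477806] 0.032766837420851055
[331.21397741 203.55184045] [330.43781763 210.4418934 ]
```

View pics/tip4.png

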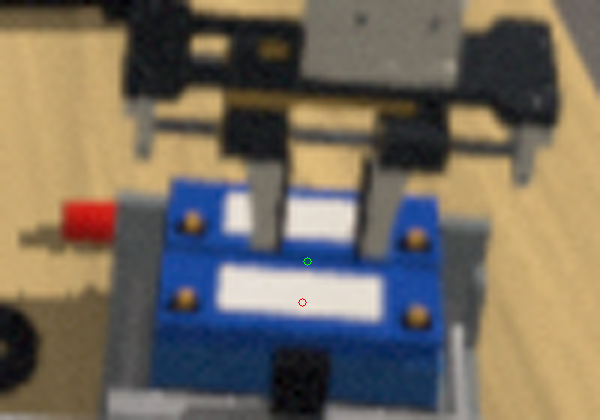

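View pics/w4.png

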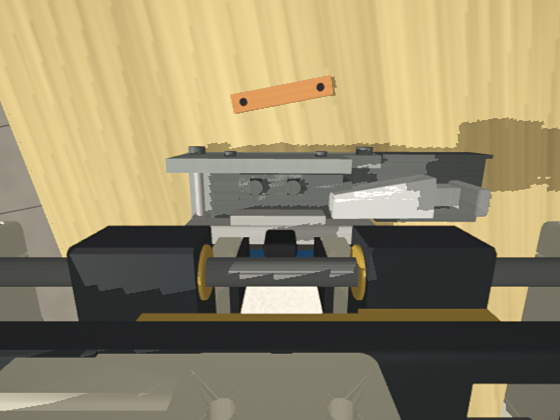

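The tips end at about TCP level, roughly 5 mm above it. That explains why the fingers passed over the lug. I'll shut the fingers and go back down lower, checking force on the way.

```bash
python3 -m jog '[[[0,0,-0.045,0,0,0,0],[0,0,-0.045,0,0,0,0],[0,0,0,0,0,0,0],[0,0,0,0,0,0,0]]]'; python3 -m jog '[[[0,0,-0.008,0,0,0,0],[0,0,0,0,0,0,0]]]';python3 -m jog '[[[0,0,-0.009,0,0,0,0],[0,0,0,0,0,0,0]]]'; python3 -m jog '[[[0,0,-0.009,0,0,0,0],[0,0,0,0,0,0,0]]]'
```

```text
t: 6.75
eef_pos: [0.6674, -0.0826, 0.0975]
ee_rot: [-3.141, 0.001, 2.949]
force: [0.8, 0.4, -0.1]
width: 0.0025
t: 7.0
eef_pos: [0.6664, -0.0825, 0.0887]
ee_rot: [3.141, 0.001, 2.949]
force: [0.1, 1.0, -0.8]
width: 0.0005
t: 7.25
eef_pos: [0.6657, -0.0825, 0.0783]
ee_rot: [-3.141, -0.001, 2.948]
force: [0.5, 0.4, 0.1]
width: 0.0009
t: 7.5
eef_pos: [0.6656, -0.0826, 0.069]
ee_rot: [-3.141, -0.002, 2.948]
force: [-0.2, 0.7, -1.0]
width: 0.0003
```

```bash
python3 -m jog '[[[0.0009,0.005,0,0,0,0,0],[0.0009,0.005,0,0,0,0,0],[0.0009,0.005,0,0,0,0,0],[0.0003,0.0015,0,0,0,0,0],[0.0003,0.0015,0,0,0,0,0]]]'; python3 -m jog '[[[0.0003,0.0015,0,0,0,0,0],[0.0003,0.0015,0,0,0,0,0]]]';python3 -m jog '[[[0.0003,0.0015,0,0,0,0,0],[0.0003,0.0015,0,0,0,0,0]]]';python3 -m jog '[[[0.0003,0.0015,0,0,0,0,0],[0.0003,0.0015,0,0,0,0,0]]]'
```

```text
t: 8.12
eef_pos: [0.6696, -0.0643, 0.0701]
ee_rot: [3.142, 0.0, 2.949]
force: [0.6, -0.1, 0.6]
width: 0.0006
t: 8.38
eef_pos: [0.6701, -0.0619, 0.0701]
ee_rot: [-3.141, -0.0, 2.948]
force: [-0.1, -3.0, 0.3]
width: 0.0003
t: 8.62
eef_pos: [0.6707, -0.0588, 0.0701]
ee_rot: [-3.141, -0.0, 2.948]
force: [-0.8, -2.9, -0.1]
width: 0.0006
t: 8.88
eef_pos: [0.6713, -0.0559, 0.0701]
ee_rot: [-3.141, -0.0, 2.948]
force: [-0.3, -5.6, -0.2]
width: 0.0003
```

Run:
```python
from station import monitor, grab_frame
import cv2
f=grab_frame("side");cv2.imwrite("pics/si5.png",cv2.resize(f["pixels"][160:290,240:380,::-1],None,fx=4.5,fy=4.5,interpolation=2))
```

```text
(no output)
```

View pics/si5.png

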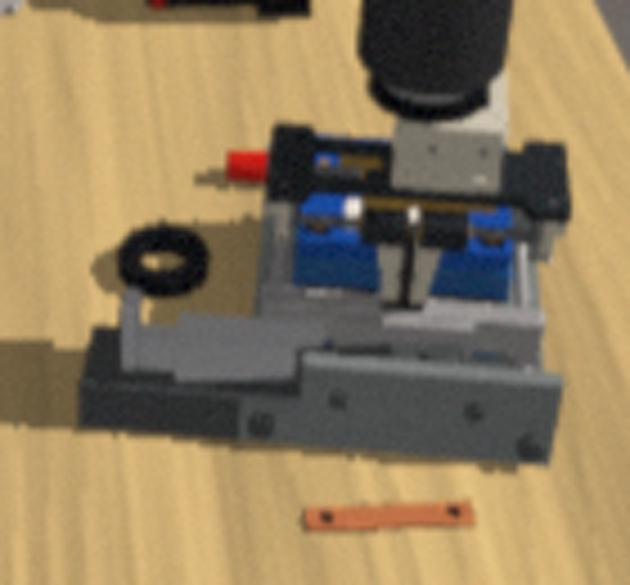

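Contact came at about 2.5 N of rubbing, and the force is now 5.6 N as battery_b is pushed. I'll carry on until it rises steeply.

```bash
for i in 1 2; do :; done; python3 -m jog '[[[0.0003,0.0015,0,0,0,0,0],[0.0002,0.001,0,0,0,0,0]]]'; python3 -m jog '[[[0.0002,0.001,0,0,0,0,0],[0.0001,0.0005,0,0,0,0,0]]]'
```

```text
t: 9.18
eef_pos: [0.6717, -0.0535, 0.0701]
ee_rot: [-3.141, -0.0, 2.948]
force: [-0.3, -6.8, -0.1]
width: 0.0004
t: 9.43
eef_pos: [0.672, -0.0525, 0.0701]
ee_rot: [-3.14, -0.0, 2.948]
force: [0.0, -8.8, 0.8]
width: 0.0003
```

```bash
python3 -m jog '[[[0.0002,0.001,0,0,0,0,0],[0.0001,0.0005,0,0,0,0,0]]]'; python3 -m jog '[[[0.0001,0.0005,0,0,0,0,0],[0.0001,0.0005,0,0,0,0,0]]]'
```

```text
t: 9.68
eef_pos: [0.6719, -0.0522, 0.0701]
ee_rot: [-3.139, -0.001, 2.948]
force: [-0.3, -14.9, 0.6]
width: 0.0006
t: 9.93
eef_pos: [0.672, -0.052, 0.0701]
ee_rot: [-3.138, -0.001, 2.948]
force: [0.6, -17.9, -0.1]
width: 0.0006
```

The force rose steeply to 18 N with almost no further travel, so everything looks closed up. I'll hold briefly, retreat, and rise to check from the wrist camera.

```bash
python3 -m jog '[[[0,0,0,0,0,0,0],[0,0,0,0,0,0,0]]]'; python3 -m jog '[[[-0.0006,-0.003,0,0,0,0,0],[-0.002,-0.01,0,0,0,0,0],[0,-0.0,0.06,0,0,0,0],[0,0.03,0.05,0,0,0,0],[-0.01,0.04,0.05,0,0,0,0],[-0.01,0.04,0.05,0,0,0,0],[0,0,0.03,0,0,0,0],[0,0,0,0,0,0,0],[0,0,0,0,0,0,0]]]'
python3 - <<'E'
from station import monitor, grab_frame
import cv2,pickle
s=monitor.get_state();f=grab_frame("wrist");pickle.dump((s,{"wrist":f}),open("f6.pkl","wb"))
a=f["pixels"][40:240,160:420,::-1];cv2.imwrite("pics/w6.png",cv2.resize(a,None,fx=3,fy=3,interpolation=2));print(s["t"],s["eef_pos"])
E
```

```text
t: 10.18
eef_pos: [0.672, -0.0521, 0.0701]
ee_rot: [-3.138, -0.001, 2.948]
force: [0.9, -16.5, 0.2]
width: 0.0003
t: 11.3
eef_pos: [0.6504, 0.0455, 0.3058]
ee_rot: [3.141, -0.001, 2.949]
force: [-0.5, -0.7, -0.9]
width: 0.0004
11.3 [0.65037514 0.04546803 0.30575112]
```

View pics/w6.png

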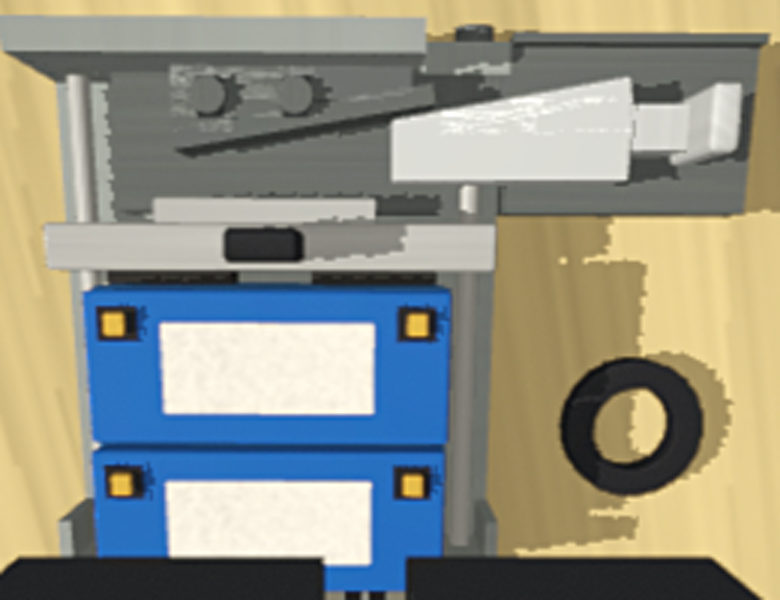

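Run:
```python
import pickle; from h import *
s,d=pickle.load(open("f6.pkl","rb")); f=wristview(d["wrist"],s)
o=np.array([678.4,-19.2]);y=np.radians(-11.1);R=np.array([[np.cos(y),-np.sin(y)],[np.sin(y),np.cos(y)]])
P=lambda u,v,z: np.round(R.T@(plane(f,160+u/3,40+v/3,z)[:2]*1000-o),1)
print("bar",[P(*q,.06) for q in((47,225),(494,225),(47,268),(494,270))])
print("cross",P(426,18,.072),P(426,51,.072),"track",P(745,213,.03))
print("batt back edge",P(90,288,.094),P(445,288,.094),"seam",P(100,444,.094),P(440,444,.094))
print("term",[P(*q,.101) for q in((113,325),(417,325),(122,484),(411,485))])
print("wedge",P(392,181,.058),P(630,180,.058),P(392,122,.058),P(630,80,.058),"tab",[P(*q,.085) for q in((714,85),(741,85),(709,148),(735,148))])
```

```text
bar [array([ 96.4, -25.6]), array([-96.1, -25.7]), array([97.9, -7.7]), array([-96.8,  -6.9])]
cross [ -64.7 -104.1] [-64.9 -92.1] track [-215.5  -32.3]
batt back edge [70.1 -0. ] [-72.7  -0.1] seam [70.5 63.7] [-72.   63.7]
term [array([59.9, 14.2]), array([-61.2,  14.1]), array([60.5, 79.3]), array([-59.7,  79.7])]
wedge [-52.1 -43.8] [-153.9  -44.3] [-51.9 -67.4] [-151.1  -83.9] tab [array([-176.9,  -77.3]), array([-187.5,  -77.3]), array([-177.1,  -54.1]), array([-187.4,  -54.1])]
```

The check confirms closure: bar at y ≈ -16.3, battery_b's back edge at 0, seam at about 64–65, and terminals 65 apart. The tab's back face is at x = -187.5, y = -65.7. I'll move behind the tab and turn the tool so +y points along tray +x.

```bash
python3 -m jog '[[[-0.021,-0.0096,-0.015,0,0,-0.1745,0],[-0.021,-0.0096,-0.015,0,0,-0.1745,0],[-0.021,-0.0096,-0.015,0,0,-0.1745,0],[-0.021,-0.0096,-0.015,0,0,-0.1745,0],[-0.021,-0.0096,-0.015,0,0,-0.1745,0],[-0.021,-0.0096,-0.015,0,0,-0.1745,0],[-0.021,-0.0096,-0.015,0,0,-0.1745,0],[-0.021,-0.0096,-0.015,0,0,-0.1745,0],[-0.021,-0.0096,-0.015,0,0,-0.1745,0],[0,0,0,0,0,0,0],[0,0,0,0,0,0,0]]]'
python3 - <<'E'
from station import monitor, grab_frame
import cv2
s=monitor.get_state();f=grab_frame("side");g=grab_frame("wrist");print(s["q"])
cv2.imwrite("pics/si7.png",cv2.resize(f["pixels"][140:290,220:380,::-1],None,fx=4.5,fy=4,interpolation=2))
cv2.imwrite("pics/w7.png",g["pixels"][:,:,::-1])
E
```

```text
t: 12.72
eef_pos: [0.4621, -0.0414, 0.1714]
ee_rot: [-3.142, 0.0, 1.38]
force: [-0.1, -0.0, 0.6]
width: 0.0002
[ 3.36968832e-01  4.01879289e-02 -4.96876202e-01  1.95519752e-04
 -1.03389868e+00 -2.09875387e+00]
```

View pics/si7.png

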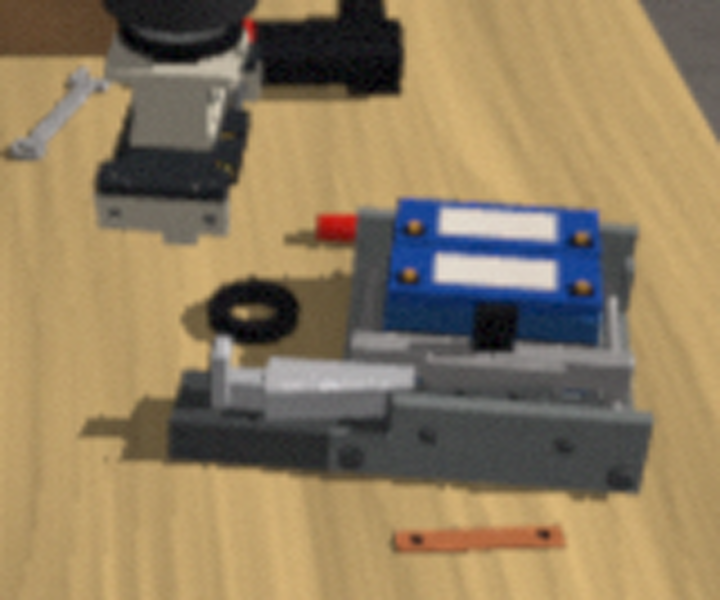

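View pics/w7.png

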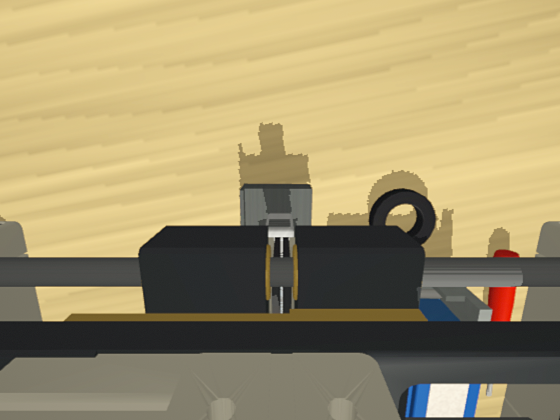

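```bash
python3 -m jog '[[[0,0,-0.04,0,0,0,0],[0,0,-0.04,0,0,0,0],[0,0,-0.025,0,0,0,0],[0,0,-0.014,0,0,0,0],[0,0,0,0,0,0,0]]]'; python3 -m jog '[[[0.0049,-0.001,0,0,0,0,0],[0.002,-0.0004,0,0,0,0,0],[0.002,-0.0004,0,0,0,0,0],[0.002,-0.0004,0,0,0,0,0],[0.002,-0.0004,0,0,0,0,0]]]';  python3 - <<'E'
from station import monitor, grab_frame
import cv2
f=grab_frame("side")
cv2.imwrite("pics/si8.png",cv2.resize(f["pixels"][140:290,220:380,::-1],None,fx=4.5,fy=4,interpolation=2))
E
```

```text
t: 13.45
eef_pos: [0.4618, -0.0413, 0.052]
ee_rot: [-3.14, 0.001, 1.379]
force: [-0.7, 0.0, -0.1]
width: 0.0
t: 14.08
eef_pos: [0.4747, -0.0439, 0.0526]
ee_rot: [3.142, -0.0, 1.378]
force: [-0.6, 0.1, 0.4]
width: 0.0005
```

View pics/si8.png

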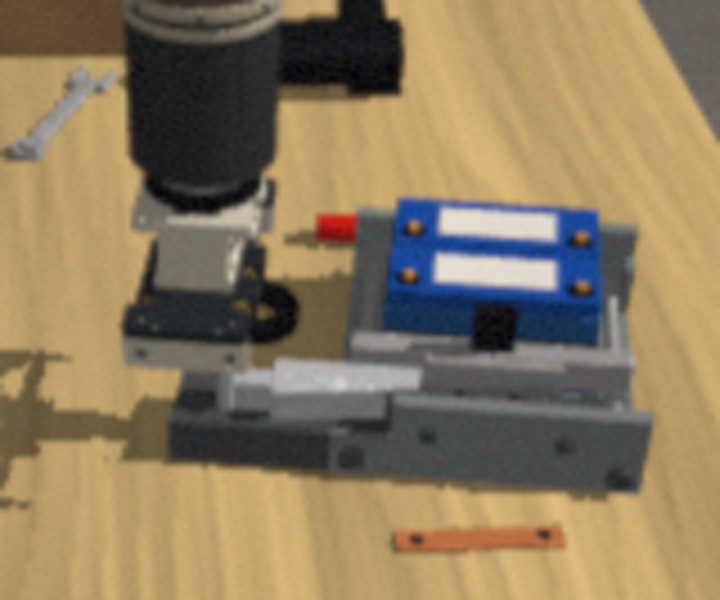

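The wedge has started to move at about 0.6 N. I'll keep pushing along the ramp.

```bash
python3 -m jog '[[[0.0039,-0.0008,0,0,0,0,0],[0.0039,-0.0008,0,0,0,0,0],[0.0039,-0.0008,0,0,0,0,0],[0.0039,-0.0008,0,0,0,0,0],[0.0039,-0.0008,0,0,0,0,0],[0.0039,-0.0008,0,0,0,0,0]]]'; python3 -m jog '[[[0.0029,-0.0006,0,0,0,0,0],[0.0029,-0.0006,0,0,0,0,0],[0.0029,-0.0006,0,0,0,0,0],[0.002,-0.0004,0,0,0,0,0]]]';python3 -m jog '[[[0.002,-0.0004,0,0,0,0,0],[0.002,-0.0004,0,0,0,0,0],[0.002,-0.0004,0,0,0,0,0]]]'
python3 - <<'E'
from station import monitor, grab_frame
import cv2
f=grab_frame("side")
cv2.imwrite("pics/si9.png",cv2.resize(f["pixels"][140:290,220:380,::-1],None,fx=4.5,fy=4,interpolation=2))
E
```

```text
t: 14.88
eef_pos: [0.4983, -0.0488, 0.0525]
ee_rot: [-3.142, 0.0, 1.378]
force: [-1.2, 0.1, 0.3]
width: 0.0006
t: 15.38
eef_pos: [0.5089, -0.0509, 0.0525]
ee_rot: [-3.142, 0.0, 1.378]
force: [-0.6, 0.1, 0.4]
width: 0.0004
t: 15.75
eef_pos: [0.5148, -0.0521, 0.0525]
ee_rot: [-3.141, -0.0, 1.378]
force: [-1.1, 0.4, 0.4]
width: 0.0004
```

View pics/si9.png

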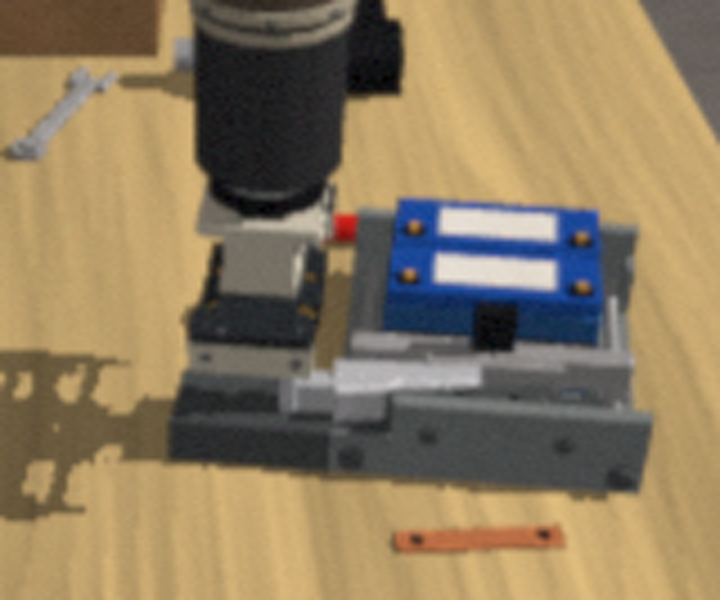

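The wedge follows straight and flat, with its origin at about x = -57. I'm continuing in finer steps.

```bash
python3 -m jog '[[[0.002,-0.0004,0,0,0,0,0],[0.002,-0.0004,0,0,0,0,0]]]'; python3 -m jog '[[[0.0015,-0.0003,0,0,0,0,0],[0.0015,-0.0003,0,0,0,0,0]]]';python3 -m jog '[[[0.0015,-0.0003,0,0,0,0,0],[0.0015,-0.0003,0,0,0,0,0]]]';python3 -m jog '[[[0.0015,-0.0003,0,0,0,0,0],[0.0015,-0.0003,0,0,0,0,0]]]'
```

```text
t: 16.05
eef_pos: [0.5189, -0.0529, 0.0525]
ee_rot: [-3.142, -0.0, 1.378]
force: [-1.2, 0.8, 0.4]
width: 0.0009
t: 16.3
eef_pos: [0.5219, -0.0535, 0.0525]
ee_rot: [3.142, -0.0, 1.378]
force: [-1.0, 1.1, 0.5]
width: 0.0005
t: 16.55
eef_pos: [0.5249, -0.0541, 0.0525]
ee_rot: [3.142, 0.0, 1.378]
force: [-0.5, 0.3, -0.5]
width: 0.0004
t: 16.8
eef_pos: [0.5279, -0.0547, 0.0525]
ee_rot: [3.142, -0.0, 1.378]
force: [-1.0, 0.8, -0.8]
width: 0.0005
```

```bash
R='[0.0015,-0.0003,0,0,0,0,0]'; python3 -m jog '[[[0.0015,-0.0003,0,0,0,0,0],[0.0015,-0.0003,0,0,0,0,0],[0.0015,-0.0003,0,0,0,0,0]]]';python3 -m jog '[[[0.0015,-0.0003,0,0,0,0,0],[0.0015,-0.0003,0,0,0,0,0]]]';python3 -m jog '[[[0.0015,-0.0003,0,0,0,0,0],[0.0015,-0.0003,0,0,0,0,0]]]';python3 - <<'E'
from station import monitor, grab_frame
import cv2
f=grab_frame("side")
cv2.imwrite("pics/si10.png",cv2.resize(f["pixels"][140:290,220:380,::-1],None,fx=4.5,fy=4,interpolation=2))
E
```

```text
t: 17.18
eef_pos: [0.5324, -0.0556, 0.0525]
ee_rot: [-3.142, 0.0, 1.378]
force: [-0.5, 0.7, 0.6]
width: 0.0005
t: 17.42
eef_pos: [0.5353, -0.0562, 0.0525]
ee_rot: [-3.141, 0.0, 1.378]
force: [-0.4, 0.9, 0.1]
width: 0.0001
t: 17.68
eef_pos: [0.5363, -0.0568, 0.052]
ee_rot: [-3.138, 0.001, 1.378]
force: [-8.4, 3.6, 3.8]
width: 0.0005
```

View pics/si10.png

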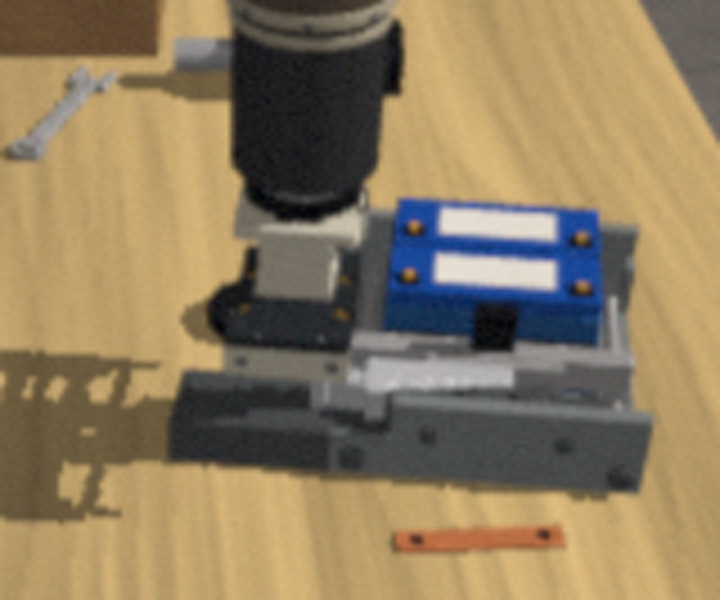

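Force is rising at wedge x ≈ -35, which fits the start of the jam. I'll go on in 0.7 mm steps towards about 20 N.

```bash
python3 -m jog '[[[0.0007,-0.0001,0,0,0,0,0],[0,0,0,0,0,0,0]]]';python3 -m jog '[[[0.0007,-0.0001,0,0,0,0,0],[0,0,0,0,0,0,0]]]'
```

```text
t: 17.98
eef_pos: [0.5365, -0.0569, 0.0518]
ee_rot: [-3.137, 0.001, 1.377]
force: [-9.1, 2.7, 3.2]
width: 0.0002
t: 18.23
eef_pos: [0.5368, -0.057, 0.0518]
ee_rot: [-3.137, 0.001, 1.377]
force: [-8.6, 5.4, 4.6]
width: 0.0001
```

```bash
python3 -m jog '[[[0.001,-0.0002,0,0,0,0,0],[0.001,-0.0002,0,0,0,0,0]]]';python3 -m jog '[[[0.001,-0.0002,0,0,0,0,0],[0.001,-0.0002,0,0,0,0,0]]]'
python3 - <<'E'
from station import monitor, grab_frame
import cv2
d=[grab_frame(n)["pixels"] for n in("side","scene","wrist")]
cv2.imwrite("pics/si11.png",cv2.resize(d[0][170:270,270:370,::-1],None,fx=6,fy=6,interpolation=2))
cv2.imwrite("pics/sc11.png",cv2.resize(d[1][185:320,220:380,::-1],None,fx=4.4,fy=4.4,interpolation=2))
cv2.imwrite("pics/w11.png",d[2][:,:,::-1]);s=monitor.get_state();print(s["moment"],s["force"])
E
```

```text
t: 18.48
eef_pos: [0.5376, -0.0574, 0.0514]
ee_rot: [-3.135, 0.001, 1.377]
force: [-13.3, 6.3, 6.2]
width: 0.0005
t: 18.73
eef_pos: [0.5384, -0.0578, 0.0511]
ee_rot: [-3.132, 0.002, 1.377]
force: [-16.0, 6.0, 6.9]
width: 0.0003
[2.50166586 5.36910409 0.13000686] [-16.00400232   6.91400558   6.79901405]
```

View pics/si11.png

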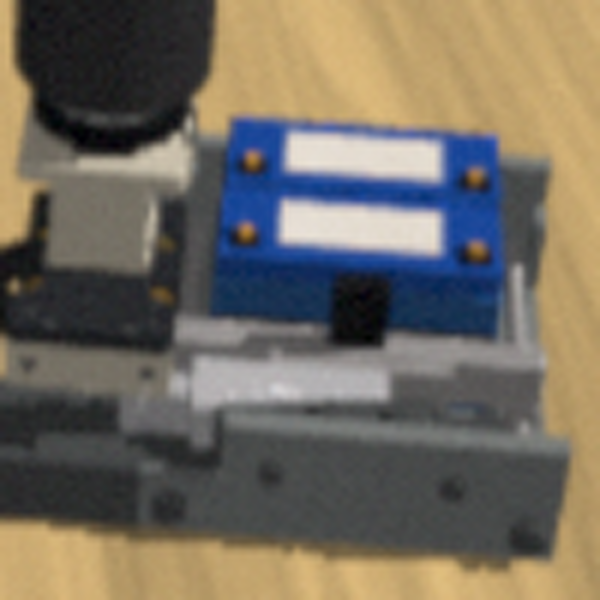

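View pics/sc11.png

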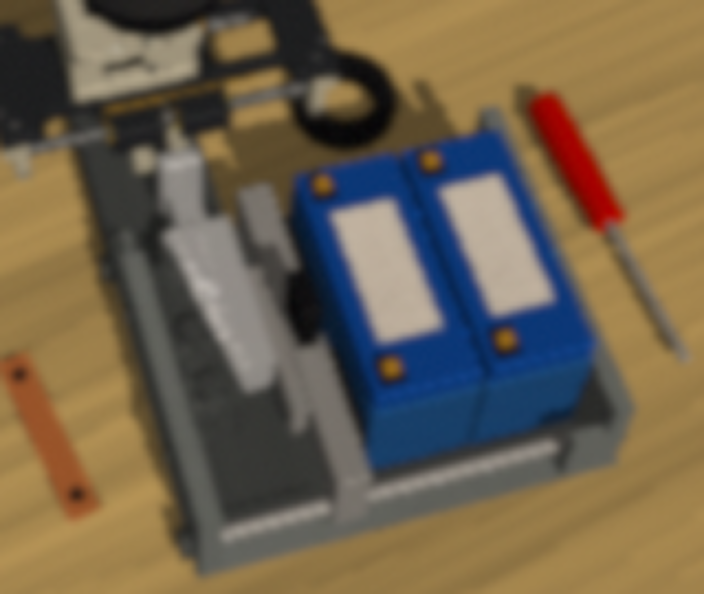

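View pics/w11.png

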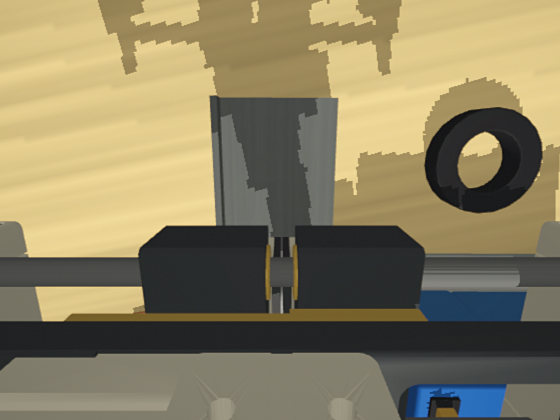

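The wedge sits snugly between the ramp and the anvil, with the push at about 17 N along tray x. A little more is needed.

```bash
python3 -m jog '[[[0.001,-0.0002,0,0,0,0,0],[0.001,-0.0002,0,0,0,0,0]]]';python3 -m jog '[[[0.0008,-0.0002,0,0,0,0,0],[0,0,0,0,0,0,0]]]'
```

```text
t: 19.12
eef_pos: [0.5392, -0.0582, 0.0509]
ee_rot: [-3.131, 0.002, 1.377]
force: [-20.2, 9.3, 10.2]
width: 0.0004
t: 19.38
eef_pos: [0.5395, -0.0584, 0.0507]
ee_rot: [-3.13, 0.002, 1.377]
force: [-20.2, 8.8, 8.9]
width: 0.0005
```

```bash
python3 -m jog '[[[0.0008,-0.0002,0,0,0,0,0],[0,0,0,0,0,0,0],[0,0,0,0,0,0,0]]]';python3 -m jog '[[[-0.003,0.0006,0,0,0,0,0],[-0.003,0.0006,0,0,0,0,0],[-0.006,0.0012,0,0,0,0,0],[-0.014,0.0027,0,0,0,0,0],[0,0,0,0,0,0,0]]]'; python3 -m jog '[[[0,0,0.05,0,0,0,0],[0,0,0.05,0,0,0,0],[0,0,0.05,0,0,0,0],[-0.02,0,0.04,0,0,0,0],[0,0,0,0,0,0,0],[0,0,0,0,0,0,0]]]'
python3 - <<'E'
from station import monitor, grab_frame
import cv2
d=[grab_frame(n)["pixels"] for n in("side","scene")]
cv2.imwrite("pics/si12.png",cv2.resize(d[0][170:270,270:370,::-1],None,fx=6,fy=6,interpolation=2))
cv2.imwrite("pics/sc12.png",cv2.resize(d[1][185:320,220:380,::-1],None,fx=4.4,fy=4.4,interpolation=2))
E
```

```text
t: 19.75
eef_pos: [0.5398, -0.0585, 0.0506]
ee_rot: [-3.129, 0.002, 1.377]
force: [-21.1, 9.9, 9.4]
width: 0.0002
t: 20.38
eef_pos: [0.5204, -0.0533, 0.0528]
ee_rot: [3.141, -0.0, 1.378]
force: [0.1, -0.3, 0.3]
width: 0.0003
t: 21.12
eef_pos: [0.5012, -0.0534, 0.2424]
ee_rot: [3.141, -0.001, 1.378]
force: [-0.5, -0.3, 0.5]
width: 0.0001
```

View pics/si12.png

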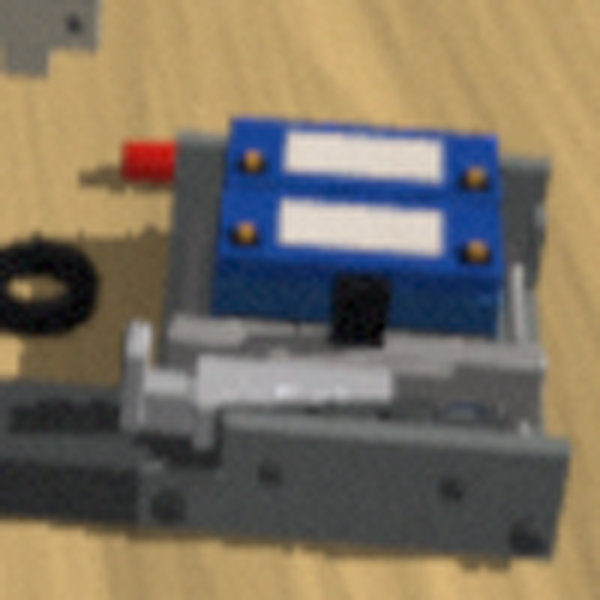

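View pics/sc12.png

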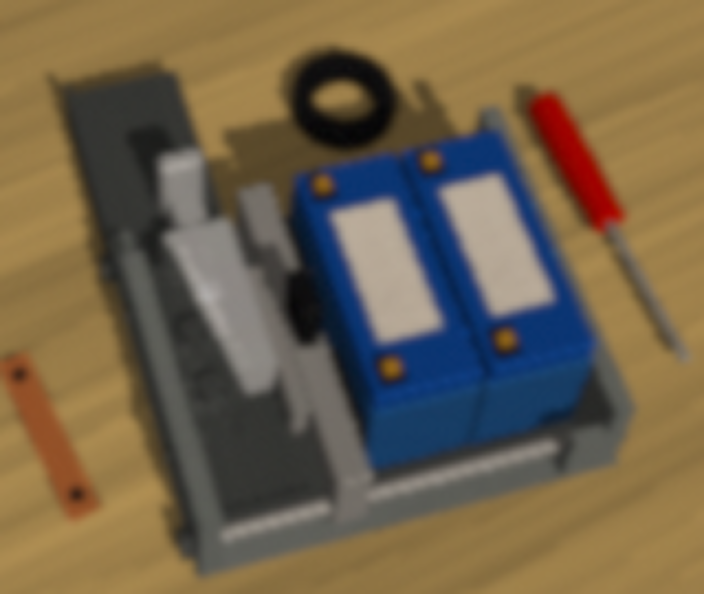

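The wedge stays put after release. As a last check I'll take the overhead wrist view.

```bash
python3 -m jog '[[[0.016,0.0112,0.008,0,0,0.1745,0],[0.016,0.0112,0.008,0,0,0.1745,0],[0.016,0.0112,0.008,0,0,0.1745,0],[0.016,0.0112,0.008,0,0,0.1745,0],[0.016,0.0112,0.008,0,0,0.1745,0],[0.016,0.0112,0.008,0,0,0.1745,0],[0.016,0.0112,0.008,0,0,0.1745,0],[0.016,0.0112,0.008,0,0,0.1745,0],[0.016,0.0112,0.008,0,0,0.1745,0],[0,0,0,0,0,0,0],[0,0,0,0,0,0,0]]]'
python3 - <<'E'
from station import monitor, grab_frame
import cv2,pickle
s=monitor.get_state();f=grab_frame("wrist");pickle.dump((s,{"wrist":f}),open("f13.pkl","wb"))
a=f["pixels"][40:240,160:420,::-1];cv2.imwrite("pics/w13.png",cv2.resize(a,None,fx=3,fy=3,interpolation=2));print(s["t"],s["eef_pos"])
E
```

```text
t: 22.6
eef_pos: [0.6449, 0.0472, 0.3129]
ee_rot: [-3.14, -0.002, 2.946]
force: [0.2, 0.2, -0.4]
width: 0.0004
22.6 [0.64490735 0.04715354 0.31293937]
```

View pics/w13.png

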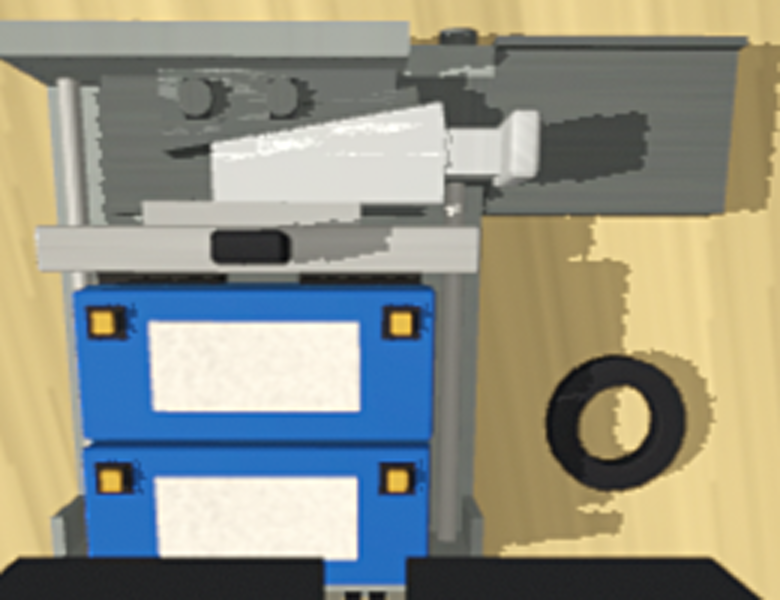

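Run:
```python
import pickle; from h import *
s,d=pickle.load(open("f13.pkl","rb")); f=wristview(d["wrist"],s)
o=np.array([678.4,-19.2]);y=np.radians(-11.1);R=np.array([[np.cos(y),-np.sin(y)],[np.sin(y),np.cos(y)]])
P=lambda u,v,z: np.round(R.T@(plane(f,160+u/3,40+v/3,z)[:2]*1000-o),1)
print("wedge",[P(*q,.058) for q in((212,201),(443,203),(212,145),(443,103))])
print("bar",[P(*q,.06) for q in((37,228),(477,228),(37,271),(477,271))],"cross",P(409,23,.072),P(409,56,.072))
print("batt",P(78,289,.094),P(430,289,.094),P(90,441,.094),P(425,441,.094))
print("term",[P(*q,.101) for q in((103,323),(400,323),(112,480),(397,480))])
```

```text
wedge [array([ 20.1, -36.1]), array([-81. , -35.1]), array([ 19.1, -59.1]), array([-80.2, -75.8])]
bar [array([ 97. , -24.8]), array([-95.9, -24.4]), array([98.6, -6.5]), array([-96.4,  -6.1])] cross [ -64.7 -103.8] [-64.8 -91.5]
batt [70.9  0.5] [-73.3   0.8] [70.7 63.7] [-72.1  64. ]
term [array([59.8, 13.8]), array([-60.8,  14.1]), array([60.6, 79.1]), array([-60. ,  79.5])]
```

The wedge is at x ≈ -30.5, parallel to tray x and flat against the anvil. The bar has advanced about 0.9 mm, which would compress the rubber with roughly 27 N. I'm handing it in.

```bash
python3 -c "
from station import job_done;print(job_done())"
```

```text
the job is handed in; nothing more can be done
None
```

I clamped both batteries against the end stop, drove the wedge home until it jammed, let go and handed the job in at about 23 s. The hand-in reported no verdict.

- **Closing up:** I pushed the bar by its lug until the force rose steeply to about 18 N with almost no further travel. The overhead view then showed the bar at y ≈ -16.3 mm and the batteries closed together.
- **Wedge:** I pushed it along the ramp until it jammed at x ≈ -30.5 mm. The push was about 22.5 N along the track and 25 N in total, so a little over the 20 N asked but well under 40 N.
- **Last checks, after letting go:**
    - The wedge lay parallel to the track (within about 0.6°), against the bar's back face, and showed no tilt by eye.
    - The bar had moved about 0.9 mm further, which suggests roughly 27 N on the rubber face. I worked that out from the travel; I did not measure it directly.
    - The batteries were still closed up. The tape roll, link and screwdriver looked undisturbed. I did not check the spanner, meter, heat gun or bolt bin after the final move.
- **Disagreement:** The fingertips ended near the TCP, not 25 mm ahead of it as stated. My first approach therefore passed over the lug without touching it, and I went lower the second time.
- **Sideways and upward force:** During the wedge push the fingers also felt about 6–9 N sideways (tray y) and up to 10 N upwards, probably friction on the tab.

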